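# Close a craft badge in the guarded press

### The job

Close the badge in the blue hand press: with your fingertips push the badge tray by its green tab along its channel until it is fully home against the stop. Then reach down through the window in the yellow guard without touching the guard, press the red lever pad all the way down, keep it down for two seconds, let it spring back up and draw out clear. Lift nothing, do not work the lever before the tray is home, and leave the twine, glue pot and pine cone where they stand.

Things in the scene. Friction and masses are not known exactly. Their poses are not given: they have to be found in the camera images.
- press: Fixed blue press. Origin on the table below the red pad; +x from pad to hinge pillars, y along the tray channel, yaw within 0.4 rad of world. mm in its frame: base plate 15 thick, x -80..130, y -85..85, with a tongue x -12..72 to y 230. Channel between rails (8 thick, tops z 25) with inner faces x 0 and 60, open at +y; stop face at y -50. Pillars x 87..127, y -28..28, tops z 120.
- guard: Yellow guard fixed on the press, not to be touched; origin and axes as the press. Outside, mm: x -65..85, y -60..60, top face at z 132. Clear sheets on its front (-x) and y sides (z 62..122; the tray passes below). The tab of a home tray stands 58 mm clear of it.
- window (a point): Centre of the rectangular window in the guard's flat top, at the top face (132 mm above the table). Opening 84 mm along the press's x by 80 mm along y; bars round it 10 mm thick. Axes as the press. The red lever pad lies below its centre.
- lever_pad (a point): Centre of the top face of the red round lever pad, 44 mm across, 12 mm thick. At rest about 10 mm below the guard's top face, sloping 0.14 rad; it goes down about 29 mm to the lower stop (about 93 mm above the table), within 4 mm of the window centre in x and y.
- lever (a joint): Angle of the lever in rad: 0 up at rest, 0.28 at its lower stop. It is sprung and returns up by itself; at the pad it takes about 3 N to start and about 8 N to reach the stop.
- tray_tab (a point): Centre of the outer (+y) face of the tray's upright green push tab, 49 mm above the table; to be pushed towards -y of the press. Tab 44 mm wide (x), 12 mm thick, from 33 to 65 mm above the table. It starts 30 to 80 mm out from tray_home.
- tray: Loose white tray, 56 mm wide (x), 180 mm long (y), 18 mm high, 0.25 to 0.5 kg, in the channel with 2 mm of play to each rail; sliding drag about 1 to 6 N. Orange badge near its -y end, green tab at its +y end. Origin at the centre of its underside (press frame 30, 40, 15 mm when home); axes as the press.
- twine: Bystander: upright brown roll of twine, 52 mm across, 60 mm high, origin at the centre of its underside.
- gluepot: Bystander: small glue jar with a blue cap, 52 mm across, 75 mm high, origin at the centre of its underside.
- pinecone: Bystander: brown pine cone standing upright, 54 mm across, 54 mm high, origin at the centre of its underside.
- tray_home (a point): Fixed point on the press (frame 30, 130, 49 mm): where tray_tab lies when the tray is fully home. Axes as the press.
Things that resemble listed ones, but are neither listed nor needed, are in the scene too. Of the things that look like the tray, the middle-sized one is meant.

How it is judged:
By the outcome, as a careful person would: the job done as asked, in the order asked, and still so for the second after the job is handed in, with the robot touching nothing.
It also fails if it takes over 53 s, if anything falls off the work surface, if the arm or the gripper's body presses on something with over 40 N, if the wrist force passes 120 N, or if a joint passes its speed limit or range.

### The arm

A 6-joint arm with a two-finger parallel gripper is mounted at the origin on the work surface. World frame = base frame: x ahead of the robot, y to its left, z up, the work surface at z = 0. Lengths are in mm, angles in rad, forces in N, time in s.
With the tool pointing down it reaches from about 275 to 1000 mm from the base axis. Payload 8.4 kg.
Tool frame: the origin (TCP) lies at the very end of the fingers, on their centre line; the grasp point (between the pads) lies 19 mm behind it; z points along the fingers, y is the direction in which the jaws open and shut (so a half turn about z gives the same grasp; the last joint's range is limited). The gripper opens to 85 mm and grips with 20 to 120 N. Pads are 22 mm wide; open, the fingers measure 114 mm over their backs; the gripper's body (76 mm by 85 mm) begins 54 mm behind the grasp point. The pads swing forward as they close: fully open they stand 13 mm farther back than shut.
Start: joints at [1.112, 0.353, 1.633, -0, 1.155, -0.002], TCP at [275.673, 560.921, 231.281] pointing down, gripper open.
Joint ranges: [-2.63, 2.63], [-0.92, 2.1], [0.06, 2.66], [-1.3, 4.44], [0, 2.69], [-3.02, 3.02]. Speed limits (rad/s): [2.22, 2.22, 2.79, 3.14, 3.14, 3.14].

### API

Orientations are given as [roll, pitch, yaw] about the fixed x, y, z axes, in that order (R = Rz(yaw) Ry(pitch) Rx(roll)).
In Python, from rig import r gives the robot as it stands.
- The arm moves only by the tool jog_arm, never from a script. Its argument "increments" is text: rows parted by semicolons, each of 7 numbers parted by spaces: the shift along the tool's x, y, z in cm, then the turn, a rotation vector about the tool's x, y, z in rad, then the opening, from -1 (shut) to 1 (fully open). A call has exactly 8 rows; each row shifts and turns the commanded pose from where the row before left it, along the tool's axes as they then stand; what a row does not reach is not made up. A row lasts 1/10 s, in which the tool goes at most 50 mm and 8.59 degrees, less where a joint would pass 70% of its speed; a pose out of reach is approached as far as the arm can. A call with a gripper value outside its range is refused whole. The fingers move at their own pace and stop on an object; "squeeze" is the grip in N (left out, the last holds). Time passes only in rows, so rows that do not move let the fingers close, or fill a call up. It gives the time, the measured TCP pose, the force and the opening at its end, in the units of the state.
- r.sense(): the state, without advancing time (a new reading comes with each control period).
- r.grab_frame(name): name is "side" or "top"; returns the picture (400x640x3 uint8, red, green, blue); there is no depth.
- r.camera_info(name): a dict with "K" (3x3 intrinsics, pixels), "rvec" (rotation vector, rad) and "tvec" (3), from world to camera coordinates, as OpenCV has them. Camera axes: x right, y down, z forward; pixel columns grow to the right and rows downward; lengths in mm; the calibration is good to about 2 mm. A picture is of the moment at which its call begins. camera_info takes no time and is no camera call.
- r.sign_off(): hands the job in, once; it reports no verdict.
The state is a dict: "clock": time; "qpos": joint angles; "qvel": joint speeds; "joint_efforts": joint torques, N m; "eef_pos": TCP position; "tcp_rot": TCP orientation; "contact_force": force on the tool from outside, world axes, zero at the start; "wrist_torque": the same for the moment, N m; "opening": opening from 0.0 (shut) to 1.0 (fully open).
Only numpy, scipy, OpenCV 4.12 (cv2) and the standard library are available. Lean on these libraries where they do the work, as an engineer would, in place of code of your own. Each camera call takes 0.05 s, during which the arm holds its last target.

## Working session

There is one attempt and no reset: what is moved stays moved. The work goes in short steps, Python scripts to look and compute and a tool call to move; the robot and the scene stay as the last step left them, time stands still between calls to the robot, and variables do not carry over. Pictures are saved under pics/ and viewed, and the job is handed in when it is done.

Besides the shell and the picture viewer there is one more tool, called by a JSON object that holds its "name" and its "arguments". jog_arm: Moves the arm, as the interface text tells. Its arguments: {"type":"object","properties":{"increments":{"type":"string"},"squeeze":{"type":"number"}},"required":["increments"]}

```bash
ls; mkdir -p pics
python3 - <<'E'
from rig import r
import cv2,numpy as np
for n in("side","top"):
    im=r.grab_frame(n); cv2.imwrite(f"pics/{n}0.png",im[:,:,::-1])
    c=r.camera_info(n); R=cv2.Rodrigues(np.array(c["rvec"]))[0]; print(n,c, -R.T@np.array(c["tvec"]).ravel())
print(r.sense())
E
```

```text
pics
side {'K': array([[423.51950427,   0.        , 319.67310602],
       [  0.        , 423.51950427, 206.38473989],
       [  0.        ,   0.        ,   1.        ]]), 'rvec': array([ 2.27269064, -0.08201178,  0.06848225]), 'tvec': array([-594.23153273,   57.67042839, 1161.65093699])} [ 504.71982458 -893.77984447  807.64186402]
top {'K': array([[512.81008491,   0.        , 332.14110452],
       [  0.        , 512.81008491, 197.46146303],
       [  0.        ,   0.        ,   1.        ]]), 'rvec': array([ 2.11741055, -2.14143896,  0.17974526]), 'tvec': array([ -48.56660364,  625.48820831, 1235.97625544])} [ 403.53742265  -59.5654216  1324.70412803]
{'clock': 0.1, 'qpos': array([ 1.11161593e+00,  3.53556359e-01,  1.63408780e+00, -2.83670131e-05,
        1.15523101e+00, -2.37012442e-03]), 'qvel': array([ 0.00174404, -0.00269479,  0.00055972, -0.00160887, -0.00064344,
       -0.00047826]), 'joint_efforts': array([ 8.22993684e-05, -6.06367779e+01, -3.42816031e+01, -1.79192034e-04,
        4.02705482e-03,  5.24570851e-05]), 'eef_pos': array([275.47008084, 560.51289395, 230.63884258]), 'tcp_rot': array([-3.14031007e+00,  2.28981347e-05,  2.68479386e+00]), 'contact_force': array([0.75075712, 0.3553716 , 0.16223963]), 'wrist_torque': array([-0.04580206, -0.01120443,  0.0206161 ]), 'opening': 1.0024670449994744}
```

View pics/side0.png

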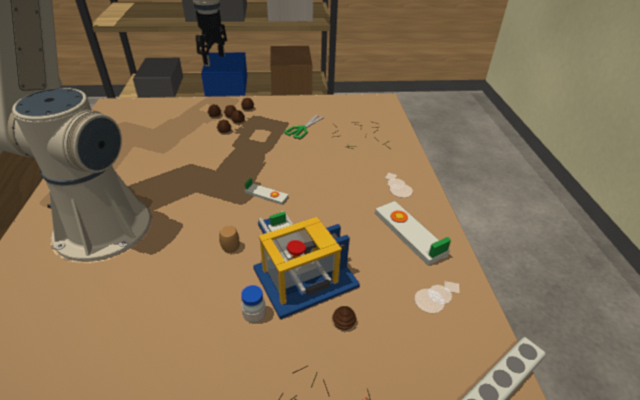

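View pics/top0.png

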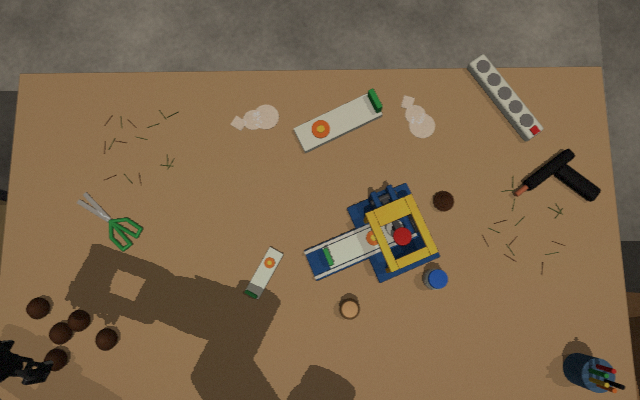

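The press sits near top-view (395,240). The tray's green tab is at (327,256), the channel opens to the left and slightly down, and the red pad is at (403,237). The twine is at (349,309), the glue pot at (437,279) and the cone at (443,201). Next I'll measure these.

```bash
cat > h.py <<'E'
import cv2,numpy as np
from rig import r
def cam(n):
    c=r.camera_info(n);return c["K"],cv2.Rodrigues(np.array(c["rvec"]))[0],np.array(c["tvec"]).ravel()
def ray(n,uv,z):
    K,R,t=cam(n);uv=np.atleast_2d(uv).astype(float)
    d=(np.linalg.inv(K)@np.c_[uv,np.ones(len(uv))].T).T@R; C=-R.T@t
    return C+d*((z-C[2])/d[:,2])[:,None]
def proj(n,P):
    K,R,t=cam(n);return cv2.projectPoints(np.atleast_2d(np.array(P,float)),cv2.Rodrigues(R)[0],t,K,None)[0][:,0]
def mask(im,lo,hi,roi):
    h=cv2.cvtColor(im,cv2.COLOR_RGB2HSV);m=cv2.inRange(h,lo,hi);k=np.zeros_like(m);x0,y0,x1,y1=roi;k[y0:y1,x0:x1]=m[y0:y1,x0:x1];return k
def big(m):
    c=cv2.findContours(m,cv2.RETR_EXTERNAL,cv2.CHAIN_APPROX_NONE)[0];return max(c,key=cv2.contourArea)
E
python3 - <<'E'
from h import *
im=cv2.imread("pics/top0.png")[:,:,::-1].copy()
crop=cv2.resize(im[160:330,290:470],None,fx=4,fy=3.5*4/3.5,interpolation=cv2.INTER_CUBIC)[:600]
cv2.imwrite("pics/topc.png",crop[:,:,::-1])
im2=cv2.imread("pics/side0.png"); cv2.imwrite("pics/sidec.png",cv2.resize(im2[190:340,210:400],None,fx=4,fy=4,interpolation=cv2.INTER_CUBIC))
y=mask(im,(20,120,90),(34,255,255),(340,180,450,290))
c=big(y);rc=cv2.minAreaRect(c);print("yellow",rc);bp=cv2.boxPoints(rc);w=ray("top",bp,132);print(w)
print([np.linalg.norm(w[i]-w[i-1]) for i in range(4)])
cs,hi=cv2.findContours(y,cv2.RETR_CCOMP,cv2.CHAIN_APPROX_NONE)
for k,cc in enumerate(cs):
    if cv2.contourArea(cc)>300 and hi[0][k][3]>=0:
        rc=cv2.minAreaRect(cc);w=ray("top",cv2.boxPoints(rc),132);print("hole",rc,w,w.mean(0),[np.linalg.norm(w[i]-w[i-1]) for i in range(4)])
g=mask(im,(50,100,40),(80,255,255),(300,230,345,280));rc=cv2.minAreaRect(big(g));print("green",rc,cv2.boxPoints(rc),ray("top",cv2.boxPoints(rc),65))
h=mask(im,(0,150,80),(5,255,255),(385,220,420,255));rc=cv2.minAreaRect(big(h));print("red",rc,ray("top",[rc[0]],122))
E
```

```text
yellow ((399.3688659667969, 233.05740356445312), (64.53182983398438, 55.94285583496094), 66.37062072753906)
[[ 569.4379726  -122.68373806  132.        ]
 [ 621.50335948 -244.85291168  132.        ]
 [ 481.61977996 -299.47637644  132.        ]
 [ 431.55442159 -179.34897044  132.        ]]
[np.float64(149.07321087835453), np.float64(132.80102218548853), np.float64(150.1703656579207), np.float64(130.14274387713292)]
hole ((402.6814880371094, 236.09933471679688), (38.649192810058594, 35.91809844970703), 65.55604553222656) [[ 542.48265927 -163.08953904  132.        ]
 [ 576.68329915 -240.75535815  132.        ]
 [ 493.79932967 -274.76186991  132.        ]
 [ 460.38682862 -197.85872942  132.        ]] [ 518.33802918 -219.11637413  132.        ] [np.float64(89.15504478454739), np.float64(84.8626138231545), np.float64(89.58903526327826), np.float64(83.84800680074483)]
green ((327.6810607910156, 256.42242431640625), (17.595064163208008, 4.595726013183594), 66.80140686035156) [[322.1035  249.2414 ]
 [326.3276  247.43105]
 [333.25864 263.60345]
 [329.03452 265.41382]] [[494.46571961 -29.66077499  65.        ]
 [498.77742787 -40.05202117  65.        ]
 [459.22428777 -56.60400878  65.        ]
 [454.9581333  -46.25997144  65.        ]]
red ((401.7000732421875, 235.90003967285156), (17.441329956054688, 16.54690170288086), 63.43495178222656) [[ 519.50736977 -218.17995097  122.        ]]
```

View pics/topc.png

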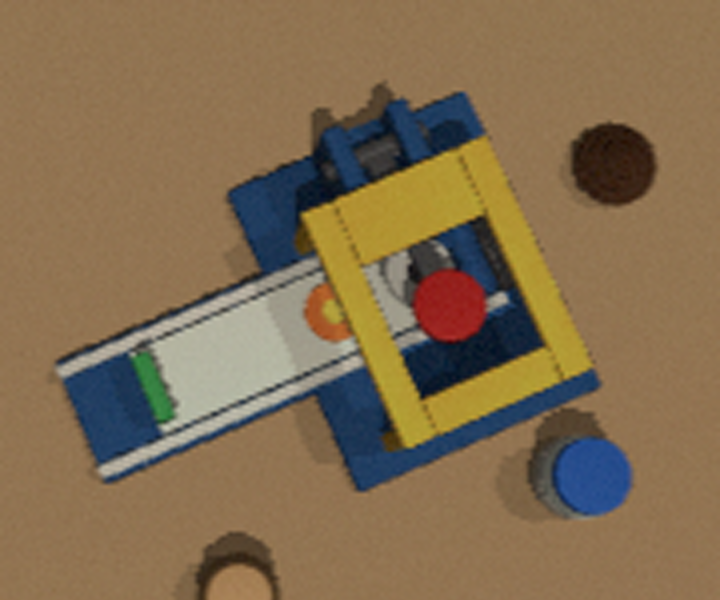

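View pics/sidec.png

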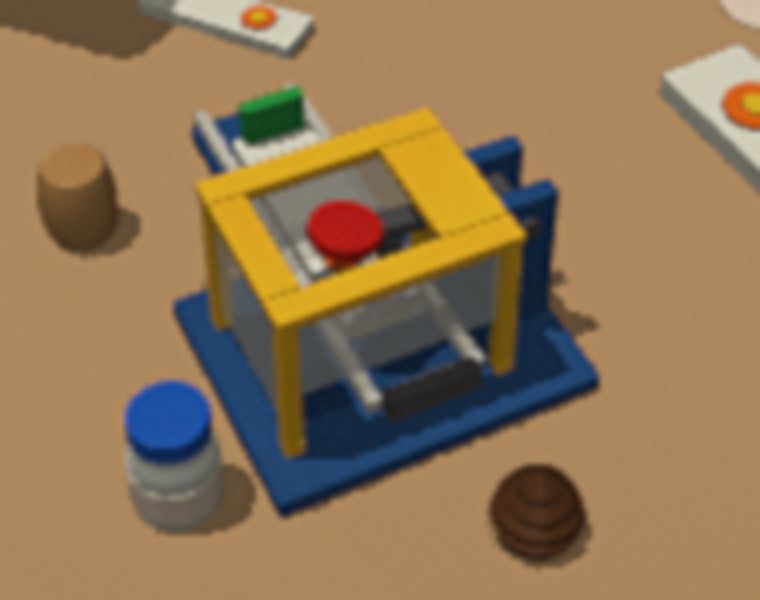

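```bash
cat >> h.py <<'E'
YAW=0.395;O=np.array([518.8,-218.7])
def P2W(p,yaw=YAW,o=O):
    p=np.atleast_2d(np.array(p,float));c,s=np.cos(yaw),np.sin(yaw)
    return np.c_[o[0]+c*p[:,0]-s*p[:,1],o[1]+s*p[:,0]+c*p[:,1],p[:,2]]
def W2P(w):
    w=np.atleast_2d(np.array(w,float));c,s=np.cos(YAW),np.sin(YAW);d=w[:,:2]-O
    return np.c_[c*d[:,0]+s*d[:,1],-s*d[:,0]+c*d[:,1],w[:,2]]
E
python3 - <<'E'
from h import *
Q={"win":[(-42,-40,132),(42,-40,132),(42,40,132),(-42,40,132)],"out":[(-65,-60,132),(85,-60,132),(85,60,132),(-65,60,132)],
"base":[(-80,-85,15),(130,-85,15),(130,85,15),(-80,85,15)],"tong":[(-12,85,15),(-12,230,15),(72,230,15),(72,85,15)],"tab":[(8,184,65),(52,184,65),(52,172,65),(8,172,65)]}
for n,(x0,y0,x1,y1) in {"top":(290,160,470,310),"side":(210,190,400,340)}.items():
    im=cv2.imread(f"pics/{n}0.png")[y0:y1,x0:x1];im=cv2.resize(im,None,fx=4,fy=4,interpolation=cv2.INTER_CUBIC)
    for q in Q.values():
        p=(proj(n,P2W(q))-[x0,y0]+.5)*4
        cv2.polylines(im,[p.astype(int)],True,(255,0,255),1)
    cv2.imwrite(f"pics/{n}ov.png",im)
im=cv2.imread("pics/top0.png")[:,:,::-1].copy();s=cv2.imread("pics/side0.png")[:,:,::-1].copy()
h=mask(s,(0,150,80),(5,255,255),(280,230,315,260));rc=cv2.minAreaRect(big(h));print("red side",rc[0])
def tri(a,b):
    Ps=[]
    for n in("top","side"):
        K,R,t=cam(n);Ps.append(K@np.c_[R,t])
    X=cv2.triangulatePoints(Ps[0],Ps[1],np.array(a,float).reshape(2,1),np.array(b,float).reshape(2,1));return (X[:3]/X[3]).ravel()
print(tri((401.7,235.9),rc[0]))
for nm,uv,z in(("twine",(349,309),60),("glue",(437.5,279),75),("cone",(443.5,201),40)):
    w=ray("top",[uv],z);print(nm,w,W2P(w))
E
```

```text
red side (296.0, 247.0)
[ 520.85653904 -219.06450181  115.0828523 ]
twine [[350.34600132 -93.33212324  60.        ]] [[-107.23987644  180.53659766   60.        ]]
glue [[ 419.25499335 -306.85807063   75.        ]] [[-125.80364663  -43.0638626    75.        ]]
cone [[ 614.90375072 -337.99422741   40.        ]] [[  42.79803615 -147.0896723    40.        ]]
```

View pics/topov.png

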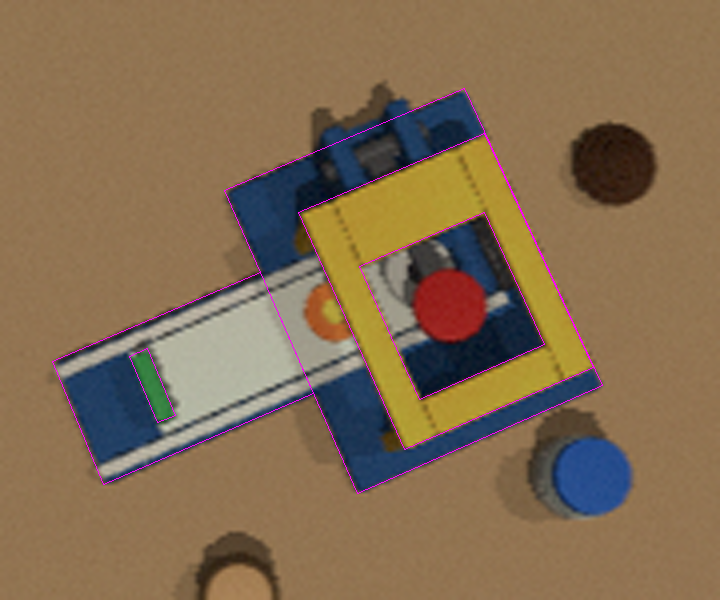

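View pics/sideov.png

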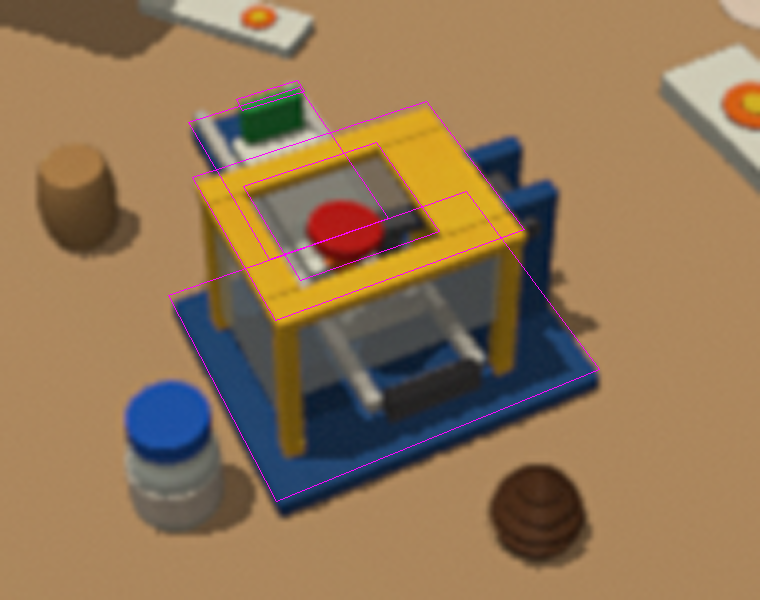

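The pose fits both views to about 1 px: press origin (519,-219), yaw 0.395, tray about 54 mm out. First I'll turn the tool and shut the fingers.

{"name": "jog_arm", "arguments": {"increments": "0 0 0 0 0 0.12 -1; 0 0 0 0 0 0.12 -1; 0 0 0 0 0 0.12 -1; 0 0 0 0 0 0.12 -1; 0 0 0 0 0 0.12 -1; 0 0 0 0 0 0.12 -1; 0 0 0 0 0 0 -1; 0 0 0 0 0 0 -1", "squeeze": 20}}

```text
clock: 0.9
eef_pos: [275.6, 560.8, 231.0]
tcp_rot: [-3.141, 0.0, 1.968]
contact_force: [0.3, -0.6, 0.1]
opening: 0.0
```

```bash
cat >> h.py <<'E'
from scipy.spatial.transform import Rotation as Ro
def go(p):  # tool-frame shift in cm to press-frame target
    s=r.sense();R=Ro.from_euler("xyz",s["tcp_rot"]).as_matrix()
    print("t",s["clock"],"pos",s["eef_pos"].round(1),"press",W2P(s["eef_pos"]).round(1),"rot",s["tcp_rot"].round(4),"F",s["contact_force"].round(1),"open",round(s["opening"],3))
    print("press-x dir in tool",(R.T@[np.cos(YAW),np.sin(YAW),0]).round(3))
    if p is not None: print("cm",(R.T@(P2W(p)[0]-s["eef_pos"])/10).round(2))
E
python3 -c "
from h import *
go((30,215,230))"
```

```text
t 0.9 pos [275.6 560.8 231. ] press [[ 75.5 813.  231. ]] rot [-3.1412e+00  3.0000e-04  1.9683e+00] F [ 0.3 -0.6  0.1] open 0.0
press-x dir in tool [-0.002  1.    -0.   ]
cm [-59.79  -4.69   0.12]
```

{"name": "jog_arm", "arguments": {"increments": "-2 -0.2 0 0 0 0 -1; -4 -0.4 0 0 0 0 -1; -4 -0.4 0 0 0 0 -1; -4 -0.4 0 0 0 0 -1; -4 -0.4 0 0 0 0 -1; -4 -0.4 0 0 0 0 -1; -4 -0.4 0 0 0 0 -1; -4 -0.4 0 0 0 0 -1"}}

```text
clock: 1.7
eef_pos: [363.3, 270.9, 231.4]
tcp_rot: [3.141, 0.0, 1.968]
contact_force: [1.0, -0.6, -0.2]
opening: 0.002
```

{"name": "jog_arm", "arguments": {"increments": "-4 -0.4 0 0 0 0 -1; -4 -0.4 0 0 0 0 -1; -4 -0.4 0 0 0 0 -1; -4 -0.4 0 0 0 0 -1; -4 -0.1 0 0 0 0 -1; -4 0 0 0 0 0 -1; -3 0 0 0 0 0 -1; 0 0 0 0 0 0 -1"}}

```text
clock: 2.5
eef_pos: [452.3, 13.8, 231.4]
tcp_rot: [3.141, 0.001, 1.965]
contact_force: [-0.1, -0.4, 0.5]
opening: 0.001
```

```bash
python3 -c "
from h import *
go((30,215,42))
im=r.grab_frame('side');cv2.imwrite('pics/s1.png',im[:,:,::-1])"
```

```text
t 2.5 pos [452.3  13.8 231.4] press [[ 28.1 240.2 231.4]] rot [3.1410e+00 1.1000e-03 1.9648e+00] F [-0.1 -0.4  0.5] open 0.001
press-x dir in tool [0.001 1.    0.001]
cm [-2.5   0.18 18.95]
```

View pics/s1.png

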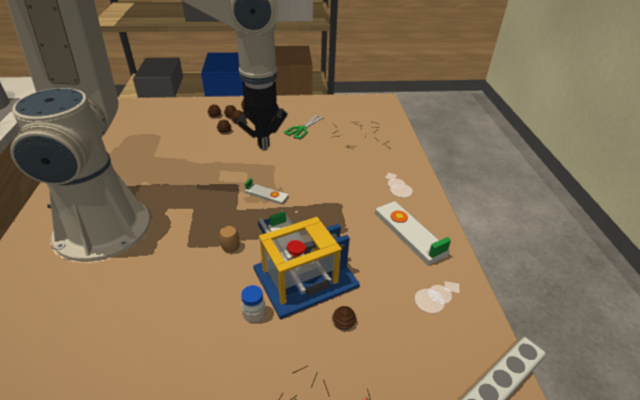

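The shut fingers hang above the end of the tongue, near (265,145). Now I'll lower them behind the tab.

{"name": "jog_arm", "arguments": {"increments": "-0.5 0.1 3 0 0 0 -1; -1 0.1 3 0 0 0 -1; -1 0 3 0 0 0 -1; 0 0 3 0 0 0 -1; 0 0 3 0 0 0 -1; 0 0 2.5 0 0 0 -1; 0 0 1.4 0 0 0 -1; 0 0 0 0 0 0 -1"}}

```text
clock: 3.35
eef_pos: [460.7, -4.8, 40.7]
tcp_rot: [-3.138, -0.002, 1.967]
contact_force: [-0.1, -0.3, 0.7]
opening: -0.001
```

```bash
python3 -c "
from h import *
go((30,141,42))
for n in('side','top'):
  im=r.grab_frame(n);im=im[150:350,200:460] if n=='side' else im[150:350,250:510];cv2.imwrite('pics/%s2.png'%n,cv2.resize(im[:,:,::-1],None,fx=3,fy=3))"
```

```text
t 3.35 pos [460.7  -4.8  40.7] press [[ 28.7 219.8  40.7]] rot [-3.1381e+00 -1.7000e-03  1.9673e+00] F [-0.1 -0.3  0.7] open -0.001
press-x dir in tool [-0.002  1.    -0.004]
cm [-7.88  0.11 -0.15]
```

View pics/side2.png

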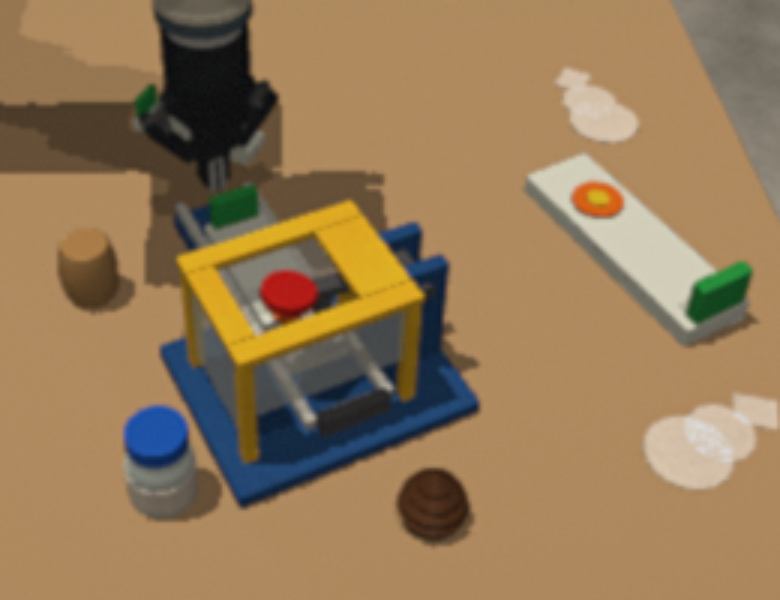

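View pics/top2.png

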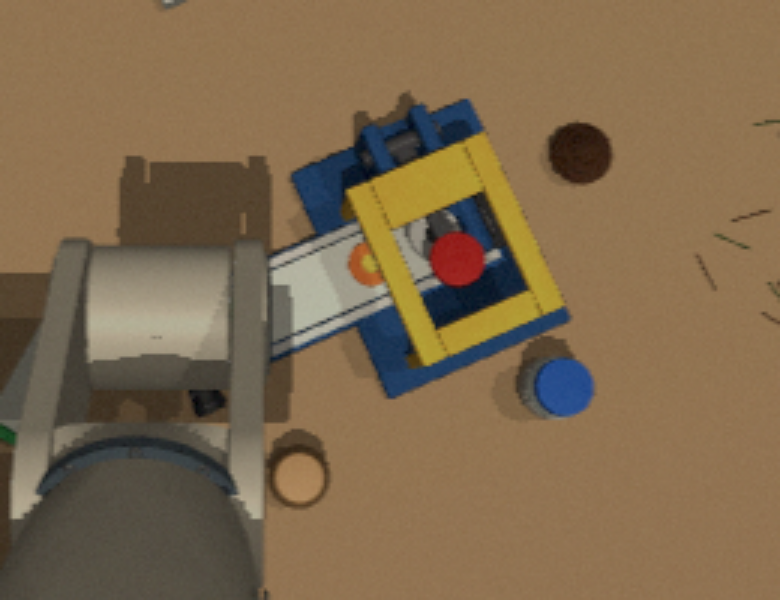

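{"name": "jog_arm", "arguments": {"increments": "-1 0.1 0 0 0 0 -1; -0.8 0 0 0 0 0 -1; -0.6 0 0 0 0 0 -1; -0.6 0 0 0 0 0 -1; -0.6 0 0 0 0 0 -1; -0.6 0 0 0 0 0 -1; -0.6 0 0 0 0 0 -1; -0.6 0 0 0 0 0 -1"}}

```text
clock: 4.25
eef_pos: [483.9, -55.3, 42.6]
tcp_rot: [-3.141, -0.001, 1.964]
contact_force: [-1.6, 6.7, 5.7]
opening: -0.003
```

{"name": "jog_arm", "arguments": {"increments": "-0.4 0 0 0 0 0 -1; -0.4 0 0 0 0 0 -1; -0.4 0 0 0 0 0 -1; -0.3 0 0 0 0 0 -1; -0.3 0 0 0 0 0 -1; -0.2 0 0 0 0 0 -1; 0 0 0 0 0 0 -1; 0 0 0 0 0 0 -1"}}

```text
clock: 5.05
eef_pos: [491.6, -73.9, 42.4]
tcp_rot: [-3.141, -0.001, 1.964]
contact_force: [-1.8, 3.2, 2.0]
opening: -0.0
```

```bash
python3 -c "
from h import *
go((30,141,42))
for n in('side',):
  im=r.grab_frame(n);im=im[150:350,200:460] if n=='side' else im[150:350,250:510];cv2.imwrite('pics/%s3.png'%n,cv2.resize(im[:,:,::-1],None,fx=3,fy=3))"
```

```text
t 5.05 pos [491.6 -73.9  42.4] press [[ 30.6 144.2  42.4]] rot [-3.1412e+00 -5.0000e-04  1.9642e+00] F [-1.8  3.2  2. ] open -0.0
press-x dir in tool [ 0.002  1.    -0.   ]
cm [-0.32 -0.06  0.04]
```

View pics/side3.png

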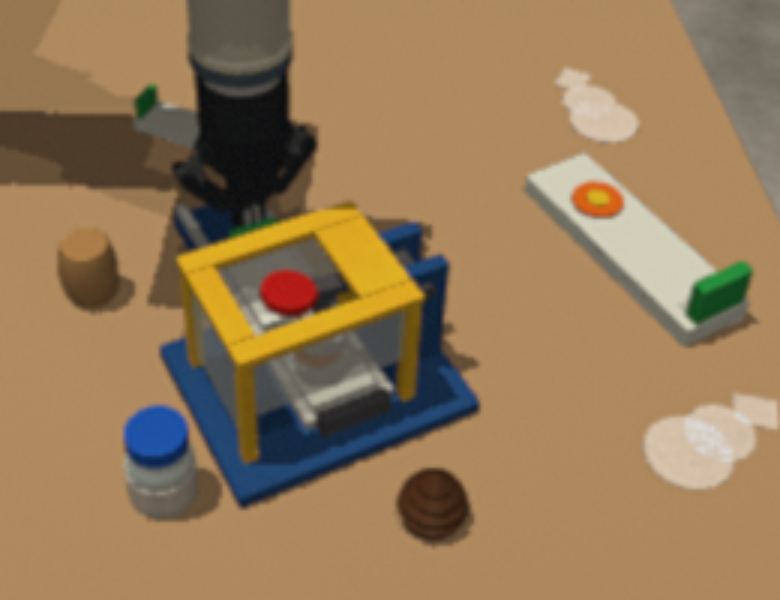

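The tray's front edge is nearly at the dark stop, near (350,400). I'll push on gently and watch the force.

{"name": "jog_arm", "arguments": {"increments": "-0.1 0 0 0 0 0 -1; -0.1 0 0 0 0 0 -1; -0.1 0 0 0 0 0 -1; -0.1 0 0 0 0 0 -1; 0 0 0 0 0 0 -1; 0 0 0 0 0 0 -1; 0 0 0 0 0 0 -1; 0 0 0 0 0 0 -1"}}

```text
clock: 5.9
eef_pos: [493.2, -77.3, 42.4]
tcp_rot: [-3.141, -0.001, 1.965]
contact_force: [-2.1, 5.0, 5.1]
opening: 0.001
```

```bash
python3 -c "
from h import *
go((30,141,42))"
```

```text
t 5.9 pos [493.2 -77.3  42.4] press [[ 30.8 140.4  42.4]] rot [-3.1413e+00 -5.0000e-04  1.9646e+00] F [-2.1  5.   5.1] open 0.001
press-x dir in tool [ 0.001  1.    -0.   ]
cm [ 0.06 -0.08  0.04]
```

{"name": "jog_arm", "arguments": {"increments": "-0.1 0 0 0 0 0 -1; -0.1 0 0 0 0 0 -1; -0.1 0 0 0 0 0 -1; 0 0 0 0 0 0 -1; 0 0 0 0 0 0 -1; 0 0 0 0 0 0 -1; 0 0 0 0 0 0 -1; 0 0 0 0 0 0 -1"}}

```text
clock: 6.7
eef_pos: [494.2, -79.9, 42.4]
tcp_rot: [-3.141, -0.001, 1.965]
contact_force: [-2.7, 5.3, 4.9]
opening: 0.0
```

```bash
python3 -c "
from h import *
go((30,141,42))"
```

```text
t 6.7 pos [494.2 -79.9  42.4] press [[ 30.7 137.6  42.4]] rot [-3.1412e+00 -8.0000e-04  1.9645e+00] F [-2.7  5.3  4.9] open 0.0
press-x dir in tool [ 0.001  1.    -0.   ]
cm [ 0.34 -0.07  0.04]
```

{"name": "jog_arm", "arguments": {"increments": "-0.1 0 0 0 0 0 -1; -0.1 0 0 0 0 0 -1; -0.1 0 0 0 0 0 -1; -0.1 0 0 0 0 0 -1; 0 0 0 0 0 0 -1; 0 0 0 0 0 0 -1; 0 0 0 0 0 0 -1; 0 0 0 0 0 0 -1"}}

```text
clock: 7.5
eef_pos: [493.9, -80.2, 42.4]
tcp_rot: [-3.14, -0.007, 1.963]
contact_force: [-7.5, 31.8, 16.4]
opening: 0.001
```

```bash
python3 -c "
from h import *
go((30,141,42))
for n in('side',):
  im=r.grab_frame(n)[200:300,250:370];cv2.imwrite('pics/%s4.png'%n,cv2.resize(im[:,:,::-1],None,fx=6,fy=6,interpolation=2))"
```

```text
t 7.5 pos [493.9 -80.2  42.4] press [[ 30.3 137.4  42.4]] rot [-3.1395 -0.0066  1.9628] F [-7.5 31.8 16.4] open 0.001
press-x dir in tool [ 0.003  1.    -0.002]
cm [ 0.36 -0.03  0.04]
```

View pics/side4.png

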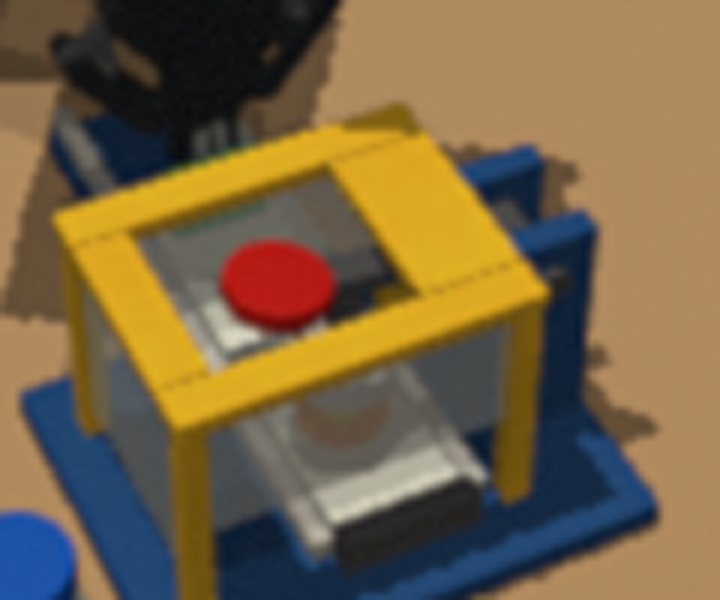

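The force jumped from 5 to 32 N with no further travel, and the tray touches the stop, so it is home. Now I'll back off, rise and go over the window.

{"name": "jog_arm", "arguments": {"increments": "0.4 0 0 0 0 0 -1; 1 0 0 0 0 0 -1; 2 0 0 0 0 0 -1; 2 0 0 0 0 0 -1; 0 0 -2 0 0 0 -1; 0 0 -4 0 0 0 -1; 0 0 -4 0 0 0 -1; 0 0 -4 0 0 0 -1"}}

```text
clock: 8.35
eef_pos: [475.1, -34.1, 183.7]
tcp_rot: [-3.141, 0.001, 1.965]
contact_force: [1.0, 0.3, -0.1]
opening: -0.005
```

{"name": "jog_arm", "arguments": {"increments": "0 0 -3 0 0 0 -1; 0 0 -1 0 0 0 -1; -3 0 0 0 0 0 -1; -4 -0.5 0 0 0 0 -1; -4 -0.5 0 0 0 0 -1; -4 -0.5 0 0 0 0 -1; -2 -0.5 0 0 0 0 -1; 0 0 0 0 0 0 -1"}}

```text
clock: 9.15
eef_pos: [522.1, -201.1, 221.0]
tcp_rot: [-3.14, 0.0, 1.962]
contact_force: [0.2, -0.3, -0.4]
opening: -0.001
```

```bash
python3 -c "
from h import *
go((0,0,180))
for n in('side','top'):
  im=r.grab_frame(n);im=im[120:320,200:460] if n=='side' else im[150:350,250:510];cv2.imwrite('pics/%s5.png'%n,cv2.resize(im[:,:,::-1],None,fx=3,fy=3))"
```

```text
t 9.15 pos [ 522.1 -201.1  221. ] press [[  9.8  15.  221. ]] rot [-3.1405e+00  1.0000e-04  1.9620e+00] F [ 0.2 -0.3 -0.4] open -0.001
press-x dir in tool [ 0.004  1.    -0.001]
cm [-1.5  -0.97  4.1 ]
```

View pics/side5.png

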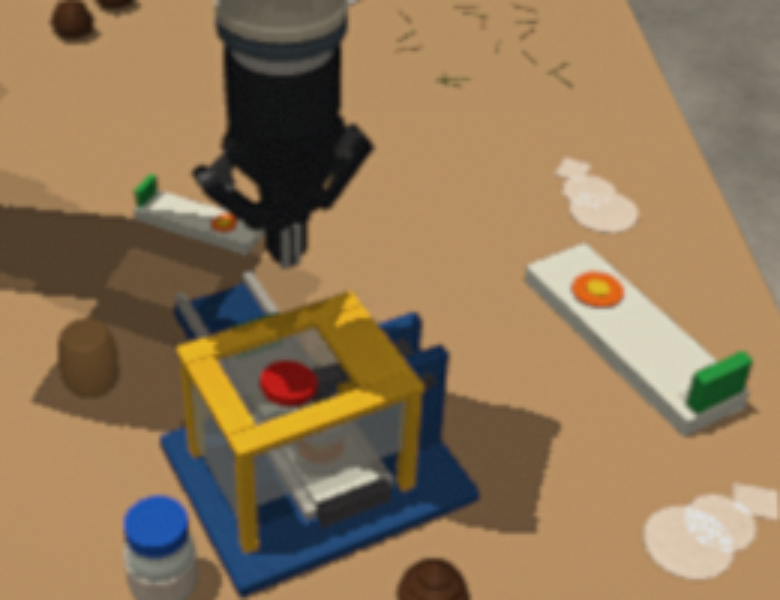

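View pics/top5.png

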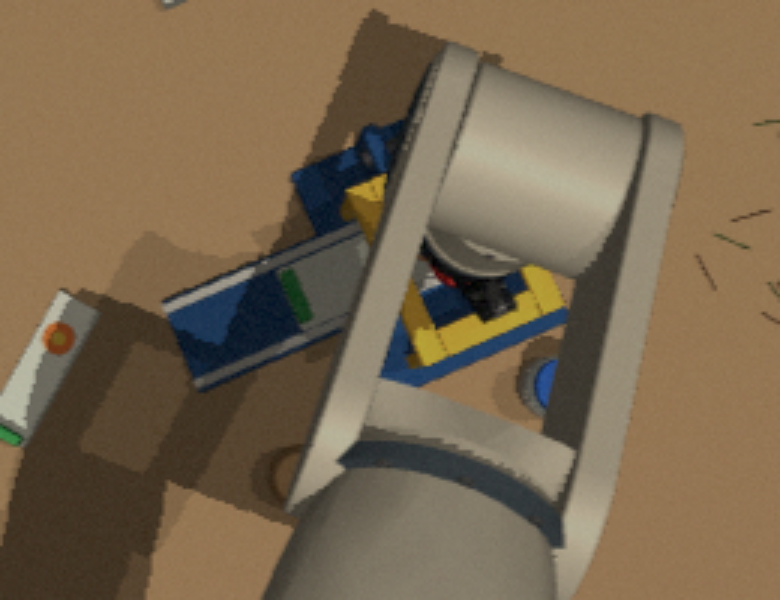

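```bash
python3 -c "
from h import *
im=r.grab_frame('top')
g=mask(im,(50,80,25),(80,255,255),(335,225,365,270));rc=cv2.minAreaRect(big(g));b=ray('top',cv2.boxPoints(rc),65);print(W2P(b).round(1))"
```

```text
[[ 49.9 130.4  65. ]
 [ 49.8 118.1  65. ]
 [  5.9 118.3  65. ]
 [  6.  130.6  65. ]]
```

{"name": "jog_arm", "arguments": {"increments": "-0.5 -0.3 0 0 0 0 -1; -0.5 -0.4 0 0 0 0 -1; -0.5 -0.3 0 0 0 0 -1; 0 0 1 0 0 0 -1; 0 0 1.5 0 0 0 -1; 0 0 1.5 0 0 0 -1; 0 0 0 0 0 0 -1; 0 0 0 0 0 0 -1"}}

```text
clock: 10.1
eef_pos: [518.4, -216.2, 182.0]
tcp_rot: [-3.141, -0.001, 1.965]
contact_force: [0.6, 0.3, -0.3]
opening: -0.0
```

```bash
python3 -c "
from h import *
go((0,0,150))
for n in('side','top'):
  im=r.grab_frame(n);im=im[170:320,220:410] if n=='side' else im[170:320,330:520];cv2.imwrite('pics/%s6.png'%n,cv2.resize(im[:,:,::-1],None,fx=4,fy=4,interpolation=2))"
```

```text
t 10.1 pos [ 518.4 -216.2  182. ] press [[  0.6   2.5 182. ]] rot [-3.1410e+00 -7.0000e-04  1.9647e+00] F [ 0.6  0.3 -0.3] open -0.0
press-x dir in tool [ 0.001  1.    -0.001]
cm [-0.25 -0.06  3.2 ]
```

View pics/side6.png

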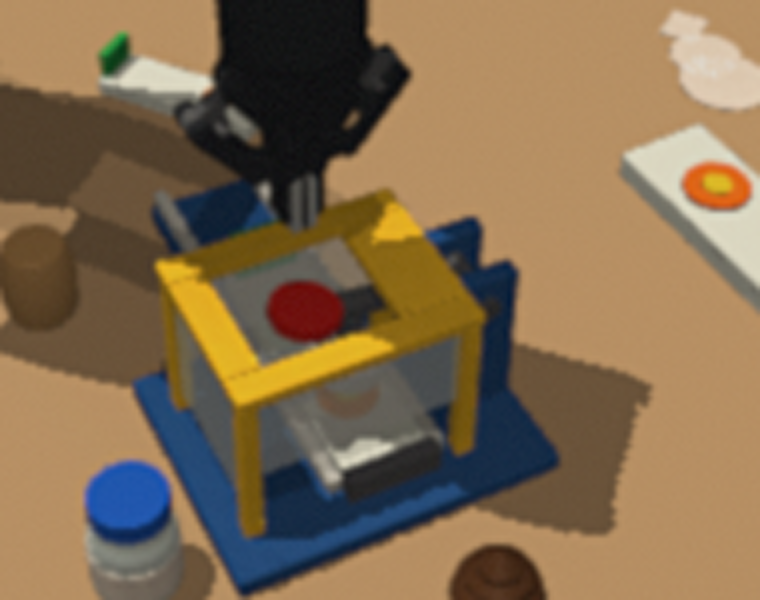

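View pics/top6.png

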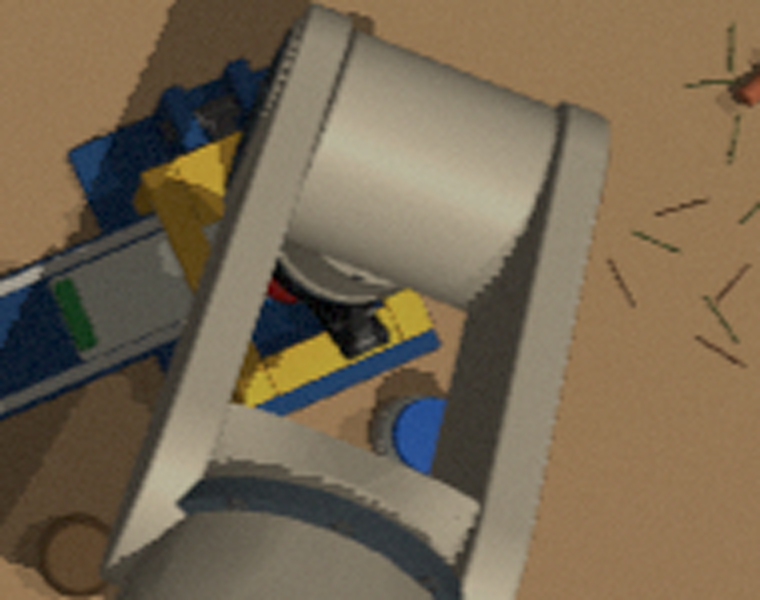

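The tab measures y = 130.4, which is home. Now I'll go down through the window centre.

{"name": "jog_arm", "arguments": {"increments": "-0.25 -0.1 0 0 0 0 -1; 0 0 1 0 0 0 -1; 0 0 1 0 0 0 -1; 0 0 1 0 0 0 -1; 0 0 1 0 0 0 -1; 0 0 0.8 0 0 0 -1; 0 0 0 0 0 0 -1; 0 0 0 0 0 0 -1"}}

```text
clock: 11.0
eef_pos: [518.7, -219.0, 134.0]
tcp_rot: [-3.141, -0.0, 1.965]
contact_force: [-0.1, 0.3, 0.1]
opening: 0.005
```

```bash
python3 -c "
from h import *
go((0,0,93))
for n in('side',):
  im=r.grab_frame(n);im=im[170:320,220:410] if n=='side' else im[170:320,330:520];cv2.imwrite('pics/%s7.png'%n,cv2.resize(im[:,:,::-1],None,fx=4,fy=4,interpolation=2))"
```

```text
t 11.0 pos [ 518.7 -219.   134. ] press [[ -0.2  -0.2 134. ]] rot [-3.1412e+00 -4.0000e-04  1.9649e+00] F [-0.1  0.3  0.1] open 0.005
press-x dir in tool [ 0.001  1.    -0.   ]
cm [0.02 0.02 4.1 ]
```

View pics/side7.png

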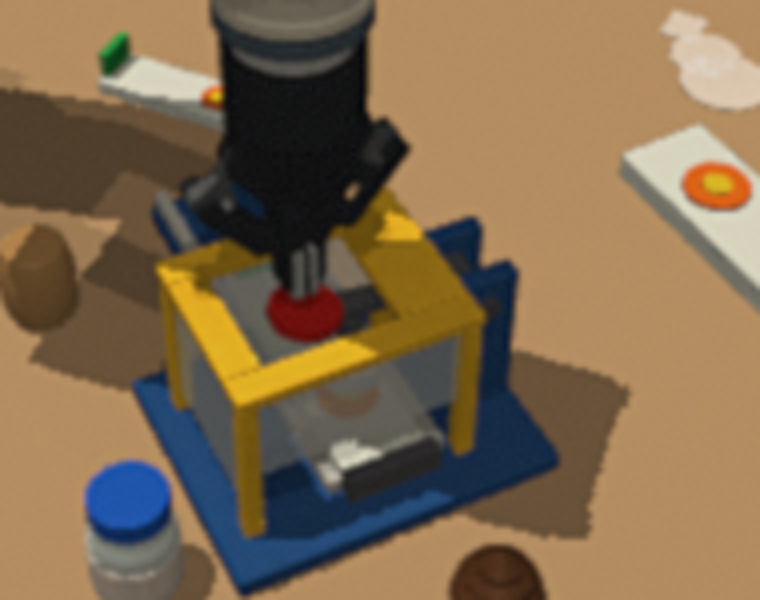

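The fingers are centred over the pad at (305,300), with the linkage well clear of the bars. Now I'll press the lever.

{"name": "jog_arm", "arguments": {"increments": "0 0 0.5 0 0 0 -1; 0 0 0.5 0 0 0 -1; 0 0 0.5 0 0 0 -1; 0 0 0.5 0 0 0 -1; 0 0 0.5 0 0 0 -1; 0 0 0.5 0 0 0 -1; 0 0 0.4 0 0 0 -1; 0 0 0 0 0 0 -1"}}

```text
clock: 11.85
eef_pos: [518.3, -219.2, 99.8]
tcp_rot: [-3.141, -0.0, 1.965]
contact_force: [-4.4, -2.8, 6.0]
opening: 0.0
```

{"name": "jog_arm", "arguments": {"increments": "0 0 0.2 0 0 0 -1; 0 0 0.2 0 0 0 -1; 0 0 0.2 0 0 0 -1; 0 0 0.2 0 0 0 -1; 0 0 0 0 0 0 -1; 0 0 0 0 0 0 -1; 0 0 0 0 0 0 -1; 0 0 0 0 0 0 -1"}}

```text
clock: 12.65
eef_pos: [518.6, -219.2, 93.3]
tcp_rot: [-3.141, 0.0, 1.965]
contact_force: [-6.3, -0.7, 17.1]
opening: -0.001
```

{"name": "jog_arm", "arguments": {"increments": "0 0 0.1 0 0 0 -1; 0 0 0.1 0 0 0 -1; 0 0 0 0 0 0 -1; 0 0 0 0 0 0 -1; 0 0 0 0 0 0 -1; 0 0 0 0 0 0 -1; 0 0 0 0 0 0 -1; 0 0 0 0 0 0 -1"}}

```text
clock: 13.45
eef_pos: [518.8, -219.2, 92.5]
tcp_rot: [3.141, 0.0, 1.965]
contact_force: [-10.7, 1.4, 29.9]
opening: 0.001
```

```bash
python3 -c "
from h import *
go((0,0,93))
for n in('side',):
  im=r.grab_frame(n);im=im[170:320,220:410];cv2.imwrite('pics/%s8.png'%n,cv2.resize(im[:,:,::-1],None,fx=4,fy=4,interpolation=2))"
```

```text
t 13.45 pos [ 518.8 -219.2   92.5] press [[-0.2 -0.5 92.5]] rot [3.1413e+00 5.0000e-04 1.9648e+00] F [-10.7   1.4  29.9] open 0.001
press-x dir in tool [0.001 1.    0.   ]
cm [ 0.05  0.02 -0.05]
```

View pics/side8.png

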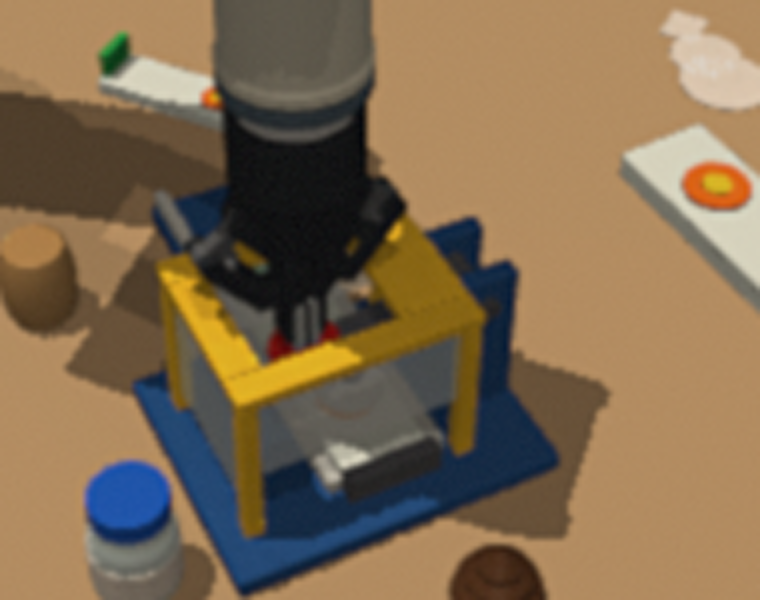

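The pad is against the stop: 30 N at z 92.5, and the body is clear above the bars. Holding.

{"name": "jog_arm", "arguments": {"increments": "0 0 0 0 0 0 -1; 0 0 0 0 0 0 -1; 0 0 0 0 0 0 -1; 0 0 0 0 0 0 -1; 0 0 0 0 0 0 -1; 0 0 0 0 0 0 -1; 0 0 0 0 0 0 -1; 0 0 0 0 0 0 -1"}}

```text
clock: 14.3
eef_pos: [518.8, -219.2, 92.5]
tcp_rot: [3.141, 0.0, 1.965]
contact_force: [-11.4, 1.3, 30.4]
opening: 0.004
```

{"name": "jog_arm", "arguments": {"increments": "0 0 0 0 0 0 -1; 0 0 0 0 0 0 -1; 0 0 0 0 0 0 -1; 0 0 0 0 0 0 -1; 0 0 0 0 0 0 -1; 0 0 0 0 0 0 -1; 0 0 0 0 0 0 -1; 0 0 0 0 0 0 -1"}}

```text
clock: 15.1
eef_pos: [518.8, -219.2, 92.5]
tcp_rot: [3.141, 0.0, 1.965]
contact_force: [-10.7, 0.7, 30.8]
opening: -0.0
```

{"name": "jog_arm", "arguments": {"increments": "0 0 0 0 0 0 -1; 0 0 0 0 0 0 -1; 0 0 0 0 0 0 -1; 0 0 0 0 0 0 -1; 0 0 0 0 0 0 -1; 0 0 0 0 0 0 -1; 0 0 0 0 0 0 -1; 0 0 0 0 0 0 -1"}}

```text
clock: 15.9
eef_pos: [518.8, -219.2, 92.5]
tcp_rot: [3.141, 0.0, 1.965]
contact_force: [-10.9, 2.3, 30.8]
opening: 0.0
```

{"name": "jog_arm", "arguments": {"increments": "0 0 -0.5 0 0 0 -1; 0 0 -0.5 0 0 0 -1; 0 0 -0.5 0 0 0 -1; 0 0 -0.5 0 0 0 -1; 0 0 -0.5 0 0 0 -1; 0 0 -0.5 0 0 0 -1; 0 0 -1 0 0 0 -1; 0 0 -1 0 0 0 -1"}}

```text
clock: 16.7
eef_pos: [518.5, -218.8, 140.7]
tcp_rot: [-3.141, -0.001, 1.965]
contact_force: [-0.4, -0.1, 0.7]
opening: -0.003
```

{"name": "jog_arm", "arguments": {"increments": "0 0 -1 0 0 0 -1; 0 0 -2 0 0 0 -1; 0 0 -3 0 0 0 -1; 0 0 -3 0 0 0 -1; 0 0 -2 0 0 0 -1; 3 0 0 0 0 0 -1; 4 0 0 0 0 0 -1; 4 0 0 0 0 0 -1"}}

```text
clock: 17.5
eef_pos: [475.8, -116.7, 250.9]
tcp_rot: [3.141, 0.0, 1.964]
contact_force: [0.6, -0.0, -0.2]
opening: 0.0
```

{"name": "jog_arm", "arguments": {"increments": "4 0 0 0 0 0 -1; 4 0 0 0 0 0 -1; 4 0 0 0 0 0 -1; 4 0 0 0 0 0 -1; 4 0 0 0 0 0 -1; 3 0 0 0 0 0 -1; 0 0 0 0 0 0 -1; 0 0 0 0 0 0 -1"}}

```text
clock: 18.3
eef_pos: [388.1, 95.2, 250.8]
tcp_rot: [3.141, 0.0, 1.967]
contact_force: [-0.2, -0.0, 0.5]
opening: 0.004
```

```bash
python3 -c "
from h import *
go(None)
for n in('side','top'):
  im=r.grab_frame(n)
  if n=='top':
    g=mask(im,(50,80,25),(80,255,255),(335,225,365,270));rc=cv2.minAreaRect(big(g));b=ray('top',cv2.boxPoints(rc),65);print(W2P(b).round(1))
    h=mask(im,(0,150,50),(5,255,255),(385,220,420,255));rc=cv2.minAreaRect(big(h));print('red',rc)
  im=im[170:320,220:410] if n=='side' else im[170:320,290:480];cv2.imwrite('pics/%s9.png'%n,cv2.resize(im[:,:,::-1],None,fx=4,fy=4,interpolation=2))"
```

```text
t 18.3 pos [388.1  95.2 250.8] press [[2.000e-01 3.401e+02 2.508e+02]] rot [3.1408e+00 5.0000e-04 1.9670e+00] F [-0.2 -0.   0.5] open 0.004
press-x dir in tool [-0.001  1.     0.001]
[[ 49.  129.2  65. ]
 [ 48.7 116.4  65. ]
 [  6.1 117.7  65. ]
 [  6.4 130.4  65. ]]
red ((401.800048828125, 235.9000244140625), (17.441329956054688, 16.994115829467773), 26.56505012512207)
```

View pics/side9.png

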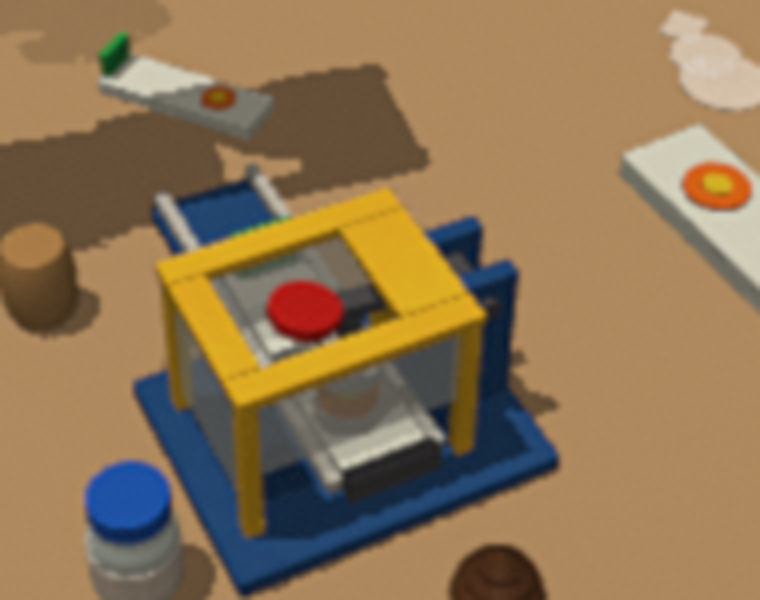

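View pics/top9.png

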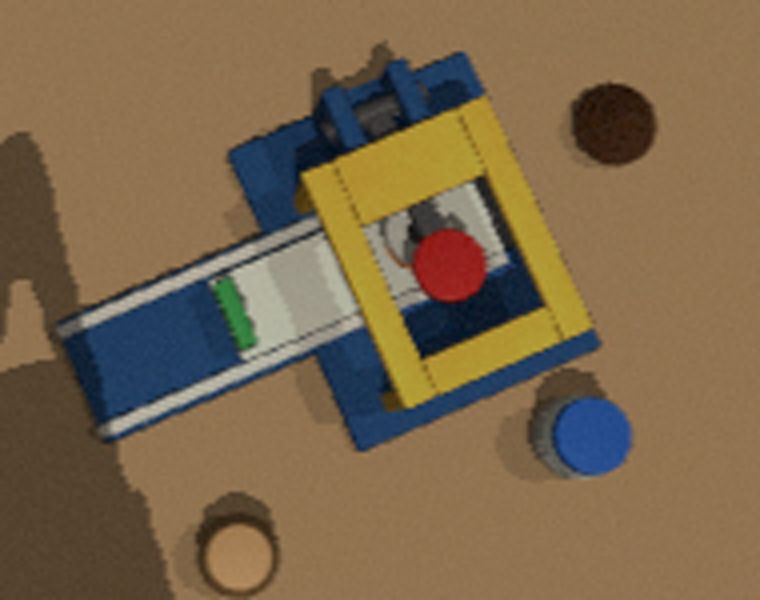

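The tray is home (tab near (237,315) in the crop, tray against the stop). The pad is back at its rest pixel (401.8,235.9), the bystanders have not moved and the arm is clear.

```bash
python3 -c "
from rig import r
print(r.sign_off())"
```

```text
the job is handed in; nothing more can be done
None
```

The badge press job is done and handed in at about 18.4 s of the 53 s allowed; sign-off gave no verdict.

- **Tray:** I pushed it home by its green tab with the shut fingertips. At the stop the force jumped from about 5 N to 32 N with no further travel. Afterwards the tab's outer face measured y ≈ 130 mm in the press frame, where home is 130.
- **Lever:** I went down through the centre of the window and pressed the pad to z ≈ 92.5 mm. It held against its lower stop at about 30 N for roughly 2.5 to 3 s. The pad is back at its rest position, within 0.1 px of where it was in the first top picture.
- **Guard:** I saw no sign of contact. The force read zero just above the window before and after, and the pictures showed the linkage clear of the bars.
- **Bystanders and arm:** The twine, glue pot and pine cone look unmoved in the last pictures, though I judged this by eye only. The arm ended well clear with no force reading.

**Checks that disagreed:** The side view sat about 1 px (2–3 mm) off my press pose, which is about the calibration accuracy. The fingertips reached the stop about 3.5 mm further in than I had expected from a 22 mm finger width. While I pressed the lever there was also a sideways reading of about 11 N, probably from the sloping pad.

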